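Set the three cups on their saucers

ROBOT

A 6-joint arm with a two-finger parallel gripper is mounted at the origin on the work surface. World frame = base frame: x ahead of the robot, y to its left, z up, the work surface at z = 0. Lengths are in m, angles in rad, forces in N, time in s.
With the tool pointing down it reaches from about 0.25 to 0.8 m from the base axis. Payload 8.5 kg.
Tool frame: the origin (TCP) lies midway between the tips of the shut fingers; the grasp point (between the pads) lies 19 mm behind it; z points along the fingers, y is the line along which they close (so a half turn about z gives the same grasp; the last joint's range is limited). The gripper opens to 85 mm and grips with 20 to 120 N. Pads are 22 mm wide; open, the fingers measure 114 mm over their backs; the gripper's body (76 mm by 85 mm) begins 54 mm behind the grasp point. The pads swing forward as they close: fully open they stand 13 mm farther back than shut.
Start: joints at [1.28, 0.238, -0.013, 1.319, 0, 1.571], TCP at [0.151, 0.503, 0.201] pointing down, gripper open.
Joint ranges: [-2.66, 2.66], [-1.03, 1.9], [-1.14, 1.46], [-1.82, 2.27], [-1.45, 1.34], [-3.14, 3.14]. Speed limits (rad/s): [2.22, 2.22, 2.79, 3.14, 3.14, 3.14].

INTERFACE

Orientations are given as [roll, pitch, yaw] about the fixed x, y, z axes, in that order (R = Rz(yaw) Ry(pitch) Rx(roll)).
In Python, from cell import robot, imaging gives the robot as it stands.
- The arm moves only by the tool play_rows, never from a script. Its argument "moves" is one flat list of numbers, 4 for each row, row after row: the shift along the tool's x, y, z in m, then the turn about the tool's z in rad. A call has 1 to 8 rows; each row shifts and turns the commanded pose from where the row before left it, along the tool's axes as they then stand; what a row does not reach is not made up. A row lasts 1/10 s, in which the tool goes at most 50 mm and 8.59 degrees, less where a joint would pass 70% of its speed; a pose out of reach is approached as far as the arm can. A call is refused whole if a number of a shift passes 0.05 or a number of a turn 0.15, either way. A call with a gripper value outside its range is refused whole. "claw" is the finger opening in m, from 0 to 0.0854, set as the call begins (left out, the last holds). The fingers move at their own pace and stop on an object; "squeeze" is the grip in N (left out, the last holds). Time passes only in rows, so rows that do not move let the fingers close. It gives the time, the measured TCP pose, the force, the opening and the grip force at its end, in the units of the state.
- robot.observe(): the state, without advancing time (a new reading comes with each control period).
- imaging.camera(name): name is "side" or "top"; returns (picture, depth): 384x512x3 uint8, red, green, blue; 384x512 float32, m along the optical axis (not along the pixel's ray), 0 where there is no reading.
- imaging.calibration(name): a dict with "K" (3x3 intrinsics, pixels), "xyz" and "rotation" of the camera in the world. Camera axes: x right, y down, z forward; pixel columns grow to the right and rows downward; lengths in m; the calibration is good to about 2 mm. A picture is of the moment at which its call begins. calibration takes no time and is no camera call.
- robot.hand_in(): hands the job in; it is judged then, once.
The state is a dict: "clock": time; "joint_pos": joint angles; "qvel": joint speeds; "joint_efforts": joint torques, N m; "position": TCP position; "eef_rot": TCP orientation; "ft_force": force on the tool from outside, world axes, zero at the start; "torque": the same for the moment, N m; "width": finger opening in m; "gripper_force": force on a finger pad.
Only numpy, scipy, OpenCV 4.12 (cv2) and the standard library are available. Lean on these libraries where they do the work, as an engineer would, in place of code of your own. Each camera call takes 0.05 s, during which the arm holds its last target. There are 200 camera calls.

TASK

Set the three teal cups with handles upright on the three saucers, each in the middle of the saucer of its own size: the smallest cup on the smallest saucer, the middle one on the middle one, the largest on the largest. Put them down gently without dropping them, and leave the saucers where they stand. Leave the handleless sugar pot, the tamper and the bean jar alone.

Things in the scene. Friction and masses are not known exactly. Their poses are not given: they have to be found in the camera images.
- cup_small_mid (a point): the smallest of three teal ceramic cups with a handle, open at the top, standing upright: 52 mm outer diameter from 26 mm height up to the rim, narrowing below that to 38 mm at the foot, 48 mm high, wall 4 mm. The point is on the cup's axis half-way up, 24 mm above its flat underside. Its z axis points up through the mouth, its y axis points to the handle, a 7.6 mm thick loop that reaches 48 mm from the axis; the sides at +x and -x are free to grip. Loose, 60 to 260 g
- cup_medium_mid (a point): the middle-sized of three teal ceramic cups with a handle, open at the top, standing upright: 60 mm outer diameter from 34 mm height up to the rim, narrowing below that to 44 mm at the foot, 62 mm high, wall 4 mm. The point is on the cup's axis half-way up, 31 mm above its flat underside. Its z axis points up through the mouth, its y axis points to the handle, a 7.6 mm thick loop that reaches 52 mm from the axis; the sides at +x and -x are free to grip. Loose, 60 to 260 g
- cup_large_mid (a point): the largest of three teal ceramic cups with a handle, open at the top, standing upright: 68 mm outer diameter from 43 mm height up to the rim, narrowing below that to 52 mm at the foot, 78 mm high, wall 4 mm. The point is on the cup's axis half-way up, 39 mm above its flat underside. Its z axis points up through the mouth, its y axis points to the handle, a 7.6 mm thick loop that reaches 56 mm from the axis; the sides at +x and -x are free to grip. Loose, 60 to 260 g
- saucer_small: the smallest of three round teal ceramic saucers: 110 mm across, 15 mm high at the rim. Origin at the centre of its underside, z up. Its floor is 6 mm thick, flat over the middle 72 mm, and the rim rises around it. Loose: it stands on the ledge and can be pushed, 120 to 240 g. The smallest cup belongs on it
- saucer_medium: the middle-sized of three round teal ceramic saucers: 130 mm across, 15 mm high at the rim. Origin at the centre of its underside, z up. Its floor is 6 mm thick, flat over the middle 86 mm, and the rim rises around it. Loose: it stands on the ledge and can be pushed, 120 to 240 g. The middle-sized cup belongs on it
- saucer_large: the largest of three round teal ceramic saucers: 150 mm across, 15 mm high at the rim. Origin at the centre of its underside, z up. Its floor is 6 mm thick, flat over the middle 100 mm, and the rim rises around it. Loose: it stands on the ledge and can be pushed, 120 to 240 g. The largest cup belongs on it
- sugar_pot: bystander: teal ceramic sugar pot WITHOUT handle, open, empty, 64 mm in diameter, 56 mm high. Origin at the centre of its underside. Loose, to be left alone
- tamper: bystander: coffee tamper standing on its steel foot (58 mm in diameter, 22 mm high), wooden handle up, 88 mm high in all. Origin at the centre of its underside. Loose, to be left alone
- bean_jar: bystander: glass jar of coffee beans with a bamboo screw lid, 82 mm in diameter, 120 mm high. Origin at the centre of its underside. Loose, to be left alone
- knock_box: bystander: open brushed aluminium knock box with a black bar across it, 120 (x) by 130 (y) mm, 100 mm high. Origin at the centre of its underside. Fixed to the ledge; nothing is done with it
Mind the look-alikes: they are no part of the job. Leave any green or red look-alike of the part that bears cup_medium_mid alone.

How it is judged:
By the outcome, as a careful person would: the job done as asked, in the order asked, and still so for the second after the job is handed in, with the robot touching nothing.
It also fails if it takes over 98 s, if anything falls off the work surface, if the arm or the gripper's body presses on something with over 40 N, if the wrist force passes 120 N, or if a joint passes its speed limit or range.

## Working session

There is one attempt and no reset: what is moved stays moved. The work goes in short steps, Python scripts to look and compute and a tool call to move; the robot and the scene stay as the last step left them, time stands still between calls to the robot, and variables do not carry over. Pictures are saved under pics/ and viewed, at most 17 in all, crops included, and the job is handed in when it is done.

Besides the shell and the picture viewer there is one more tool, called after "Request:" as name(argument=value, ...), one argument or row to a line, values as JSON. play_rows: Moves the arm, as the interface text tells. Its arguments: {"type":"object","properties":{"moves":{"type":"array","items":{"type":"number"}},"claw":{"type":"number"},"squeeze":{"type":"number"}},"required":["moves"]}

```bash
mkdir -p pics
cat > /tmp/a.py <<'E'
from cell import robot, imaging
import cv2,numpy as np
for n in("top","side"):
    p,d=imaging.camera(n); np.savez(""+n+".npz",p=p,d=d)
    cv2.imwrite(f"pics/{n}0.png",p[:,:,::-1]); c=imaging.calibration(n); print(n,c)
print(robot.observe())
E
python3 /tmp/a.py
```

```text
top {'K': array([[398.65065839,   0.        , 256.76029843],
       [  0.        , 398.65065839, 201.39203063],
       [  0.        ,   0.        ,   1.        ]]), 'xyz': array([ 0.38108273, -0.02042508,  1.33960329]), 'rotation': array([-3.06548842,  0.01279319, -1.58034659])}
side {'K': array([[371.22327146,   0.        , 252.25295048],
       [  0.        , 371.22327146, 192.88072104],
       [  0.        ,   0.        ,   1.        ]]), 'xyz': array([ 0.17363619, -0.95231337,  0.82292059]), 'rotation': array([-2.21293351,  0.01836757, -0.35667059])}
{'clock': 0.1, 'joint_pos': array([ 1.28002741e+00,  2.38713624e-01, -1.41620096e-02,  1.31920338e+00,
        1.31105987e-05,  1.57079805e+00]), 'qvel': array([ 0.00063313, -0.00109341,  0.00211863,  0.0009915 , -0.00079368,
       -0.00165168]), 'joint_efforts': array([ 9.20568382e-04, -5.39719391e+01,  3.46999598e+01,  1.33853301e-02,
        1.45732115e-04, -2.67168781e-05]), 'position': array([0.15038966, 0.50257005, 0.20024879]), 'eef_rot': array([-3.14030997e+00, -1.31083763e-05,  2.85082199e+00]), 'ft_force': array([0.20382958, 0.80537525, 0.64665623]), 'torque': array([-0.01220785, -0.02748528,  0.02083943]), 'gripper_force': 0.0, 'width': 0.085581689346517}
```

View pics/top0.png

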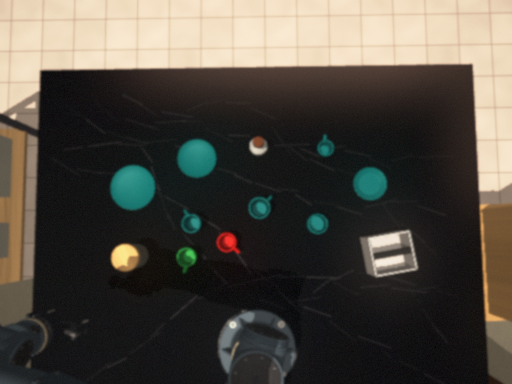

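View pics/side0.png

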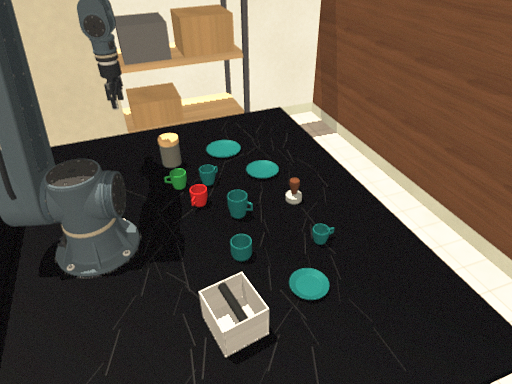

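The top view shows the saucers at (370,183), (197,158) and (132,187). The handled teal cups are at (325,148), (260,208) and (191,222), and the sugar pot is at (317,224). Next I'll measure these with colour and depth.

```bash
cat > h.py <<'E'
import cv2,numpy as np
from scipy.spatial.transform import Rotation as R
from scipy.optimize import least_squares
def pts(p,d,c):
    v,u=np.mgrid[:384,:512]; K=c["K"]
    P=np.stack([(u-K[0,2])/K[0,0]*d,(v-K[1,2])/K[1,1]*d,d],-1)
    return P@R.from_euler("xyz",c["rotation"]).as_matrix().T+c["xyz"]
def teal(p):
    h=cv2.cvtColor(p,cv2.COLOR_RGB2HSV)
    return cv2.inRange(h,(80,90,40),(100,255,255))
def onplane(uv,z,c):
    r=np.c_[np.linalg.solve(c["K"],np.c_[uv,np.ones(len(uv))].T).T]@R.from_euler("xyz",c["rotation"]).as_matrix().T
    return c["xyz"]+r*((z-c["xyz"][2])/r[:,2])[:,None]
E
cat > m.py <<'E'
from cell import imaging
from h import *
for n in("top","side"):
    f=np.load(n+".npz");p,d=f["p"],f["d"];c=imaging.calibration(n);P=pts(p,d,c);m=teal(p)
    k,l,s,ce=cv2.connectedComponentsWithStats(m)
    print(n,"table z",np.median(P[200:300,150:330,2][d[200:300,150:330]>0]))
    for i in range(1,k):
        if s[i,4]<60: continue
        M=(l==i)&(d>0); Q=P[M]; zt=np.percentile(Q[:,2],95)
        T=Q[Q[:,2]>zt-.008]; 
        if zt<.03: T=Q
        cc,r=cv2.minEnclosingCircle(T[:,:2].astype(np.float32)*1000)
        print(ce[i].round(0),s[i,4],"ztop %.3f"%zt,"mean",T.mean(0).round(3),"circ",np.round(cc,0),round(r))
E
python3 m.py
```

```text
top table z 0.0013427980431859332
[325. 147.] 288 ztop 0.052 mean [ 0.656 -0.231  0.05 ] circ [ 663. -228.] 34
[196. 158.] 1317 ztop 0.017 mean [0.633 0.199 0.009] circ [635. 200.] 71
[132. 187.] 1731 ztop 0.017 mean [0.536 0.415 0.009] circ [537. 417.] 81
[370. 183.] 988 ztop 0.017 mean [ 0.54  -0.383  0.009] circ [ 540. -385.] 60
[260. 207.] 471 ztop 0.081 mean [ 0.457 -0.012  0.08 ] circ [458. -12.] 34
[190. 222.] 386 ztop 0.064 mean [0.412 0.209 0.062] circ [411. 209.] 30
[317. 223.] 402 ztop 0.059 mean [ 0.407 -0.198  0.057] circ [ 406. -197.] 32
side table z 0.0036502460948250604
[223. 148.] 523 ztop 0.020 mean [0.533 0.423 0.012] circ [536. 429.] 93
[262. 169.] 506 ztop 0.019 mean [0.63  0.206 0.012] circ [627. 215.] 79
[207. 174.] 324 ztop 0.065 mean [0.409 0.211 0.063] circ [414. 210.] 35
[238. 203.] 572 ztop 0.081 mean [ 0.456 -0.01   0.079] circ [456. -10.] 36
[321. 233.] 349 ztop 0.051 mean [ 0.653 -0.229  0.048] circ [ 662. -233.] 36
[241. 247.] 536 ztop 0.059 mean [ 0.404 -0.197  0.057] circ [ 404. -196.] 34
[309. 283.] 1068 ztop 0.018 mean [ 0.538 -0.376  0.011] circ [ 541. -369.] 63
```

```bash
cat > fit.py <<'E'
from cell import imaging
from h import *
def fit(n,p,c,guess,h,r):
    m=teal(p); cs,_=cv2.findContours(m,cv2.RETR_EXTERNAL,cv2.CHAIN_APPROX_NONE)
    best=min((k for k in cs if cv2.contourArea(k)>50),key=lambda k:np.linalg.norm(onplane(k[:,0].astype(float),h,c)[:,:2].mean(0)-guess))
    q=onplane(best[:,0].astype(float),h,c)[:,:2]
    f=lambda x:np.linalg.norm(q-x,axis=1)-r+.0015
    s=least_squares(f,guess,loss="cauchy",f_scale=.002).x
    e=q-s; far=e[np.linalg.norm(e,axis=1)>r+.008]
    return s,(np.arctan2(*far.mean(0)[::-1]) if len(far) else None),len(far)
if __name__=="__main__":
    f=np.load("top.npz");p=f["p"];c=imaging.calibration("top")
    for nm,g,h,r in [("S",(.656,-.231),.048,.026),("M",(.411,.209),.062,.030),("L",(.458,-.012),.078,.034),
      ("sS",(.54,-.385),.015,.055),("sM",(.635,.2),.015,.065),("sL",(.537,.417),.015,.075)]:
        s,a,k=fit("top",p,c,np.array(g),h,r); print(nm,s.round(4),a,k)
E
python3 fit.py
```

```text
S [ 0.6591 -0.2316] 0.24112768853857172 9
M [0.4103 0.2116] 0.34628831635100615 9
L [ 0.4617 -0.0142] -0.8382975765877837 8
sS [ 0.5402 -0.3853] 1.6730459252894412 1
sM [0.6348 0.2   ] -2.3251564035369348 2
sL [0.5324 0.4149] None 0
```

Request:
play_rows(
  moves=[0,0,0,-0.148,0,0,0,-0.148,0,0,0,-0.148,0,0,0,-0.148,0,0,0,-0.148],
)

```text
clock: 0.6
position: [0.1504, 0.5027, 0.2004]
eef_rot: [-3.141, -0.001, -2.686]
ft_force: [-0.5, 0.0, -0.2]
width: 0.0856
gripper_force: 0.0
```

```bash
cat > go.py <<'E'
import sys,numpy as np
from cell import robot
s=robot.observe();x,y,z=map(float,sys.argv[1:4]);yaw=s["eef_rot"][2]
if len(sys.argv)>4: yaw0=float(sys.argv[4]); print("turn needed",round(((yaw-yaw0+np.pi/2)%np.pi)-np.pi/2,3)); yaw=yaw-(((yaw-yaw0+np.pi/2)%np.pi)-np.pi/2)
d=np.array([x,y,z])-s["position"];c,n=np.cos(yaw),np.sin(yaw)
print("shift after turn",np.round([d[0]*c+d[1]*n,d[0]*n-d[1]*c,-d[2]],4),"j",s["joint_pos"].round(2),"p",s["position"].round(4),"rpy",s["eef_rot"].round(3),"F",s["ft_force"].round(1),"w",round(s["width"],4),"t",s["clock"])
E
python3 go.py .4103 .2116 .15 .445
```

```text
turn needed 0.01
shift after turn [-0.1093 -0.3746  0.0504] j [ 1.28  0.24 -0.01  1.32  0.    0.82] p [0.1504 0.5027 0.2004] rpy [-3.141e+00 -1.000e-03 -2.686e+00] F [-0.5  0.  -0.2] w 0.0856 t 0.6
```

Request:
play_rows(
  moves=[-0.011,-0.0375,0,0,-0.011,-0.0375,0,0,-0.011,-0.0375,0,0,-0.011,-0.0375,0,0,-0.011,-0.0375,0,0,-0.011,-0.0375,0,0,-0.011,-0.0375,0,0,-0.011,-0.0375,0,0],
)

```text
clock: 1.4
position: [0.3608, 0.2695, 0.2007]
eef_rot: [-3.142, -0.0, -2.692]
ft_force: [0.5, 0.7, 0.1]
width: 0.0855
gripper_force: 0.0
```

Request:
play_rows(
  moves=[-0.011,-0.0375,0,0,-0.011,-0.0375,0,0,0,0,0.025,0.01,0,0,0.025,0,0,0,0,0,0,0,0,0],
)

```text
clock: 2.0
position: [0.4121, 0.2128, 0.151]
eef_rot: [-3.142, -0.001, -2.702]
ft_force: [0.6, 0.0, -0.1]
width: 0.0854
gripper_force: 0.0
```

```bash
python3 go.py .4103 .2116 .03 .445
cat > look.py <<'E'
import sys,cv2
from cell import imaging
n,o,x0,x1,y0,y1=sys.argv[1],sys.argv[2],*map(int,sys.argv[3:])
p,d=imaging.camera(n);cv2.imwrite(f"pics/{o}.png",cv2.resize(p[y0:y1,x0:x1,::-1],None,fx=4,fy=4,interpolation=cv2.INTER_CUBIC))
E
python3 look.py side m1 140 310 90 230
```

```text
turn needed -0.006
shift after turn [ 0.0021 -0.0003  0.121 ] j [ 0.48  0.16 -0.25  1.17 -0.    0.04] p [0.4121 0.2128 0.151 ] rpy [-3.142e+00 -1.000e-03 -2.702e+00] F [ 0.6  0.  -0.1] w 0.0854 t 2.0
```

View pics/m1.png

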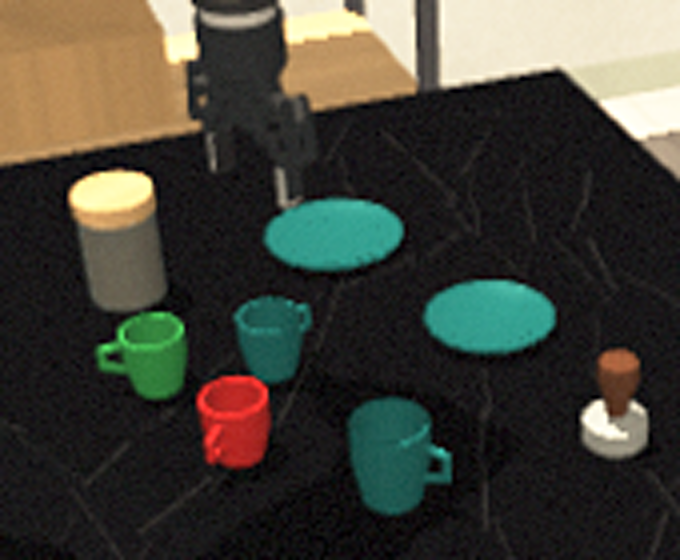

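The gripper is above the medium cup (crop 270,335). The red and green cups are clear of the finger line.

Request:
play_rows(
  moves=[-0.001,0,0.03,-0.006,0,0,0.03,0,0,0,0.03,0,0,0,0.02,0,0,0,0.014,0,0,0,0,0],
)

```text
clock: 2.65
position: [0.4129, 0.2135, 0.0264]
eef_rot: [-3.141, -0.001, -2.696]
ft_force: [0.2, -0.1, 0.1]
width: 0.0854
gripper_force: 0.0
```

Request:
play_rows(
  moves=[0,0,0,0,0,0,0,0,0,0,0,0,0,0,0,0,0,0,0,0,0,0,0,0,0,0,0,0,0,0,0,0],
  claw=0.05,
  squeeze=30,
)

```text
clock: 3.45
position: [0.4149, 0.2132, 0.0285]
eef_rot: [-3.14, 0.003, -2.697]
ft_force: [1.0, -4.1, 9.0]
width: 0.05
gripper_force: 4.3
```

```bash
python3 go.py .4103 .2116 .03 .445;python3 look.py side m2 140 310 90 230
```

```text
turn needed -0.0
shift after turn [ 0.0048  0.0005 -0.0015] j [ 0.48  0.27 -0.45  0.85 -0.    0.03] p [0.4149 0.2132 0.0285] rpy [-3.140e+00  3.000e-03 -2.697e+00] F [ 1.  -4.1  9. ] w 0.05 t 3.45
```

View pics/m2.png

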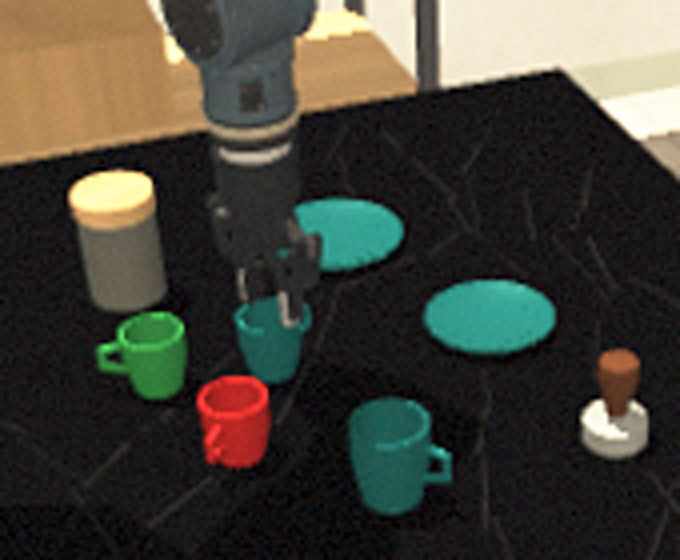

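Run:
```python
from cell import imaging
from h import *
c=imaging.calibration("side");Rm=R.from_euler("xyz",c["rotation"]).as_matrix()
def pr(q):
    v=c["K"]@(Rm.T@(np.array(q)-c["xyz"]));return (v[:2]/v[2]-[140,90])*4
for q in([.4149,.2132,.0285],[.4149,.2132,.09],[.4257,.1907,.0285],[.4041,.2357,.0285],[.4257,.1907,.062],[.4103,.2116,.062],[.4103,.2116,0],[.4103,.2116,.31]): print(q,pr(q).round())
p,d=imaging.camera("side");P=pts(p,d,c)
for v,u in((170,212),(162,212),(168,213),(163,203),(155,203),(158,201),(165,208),(180,208)): print(v,u,P[v,u].round(3),p[v,u])
p,d=imaging.camera("top");cv2.imwrite("pics/t2.png",cv2.resize(p[150:290,130:300,::-1],None,fx=4,fy=4))
```

```text
[0.4149, 0.2132, 0.0285] [275. 343.]
[0.4149, 0.2132, 0.09] [269. 288.]
[0.4257, 0.1907, 0.0285] [292. 353.]
[0.4041, 0.2357, 0.0285] [258. 333.]
[0.4257, 0.1907, 0.062] [289. 323.]
[0.4103, 0.2116, 0.062] [268. 315.]
[0.4103, 0.2116, 0] [274. 369.]
[0.4103, 0.2116, 0.31] [241.  68.]
170 212 [0.423 0.182 0.072] [136 127 112]
162 212 [0.425 0.181 0.106] [43 41 41]
168 213 [0.427 0.179 0.081] [35 38 40]
163 203 [0.402 0.234 0.076] [37 37 38]
155 203 [0.408 0.245 0.104] [48 50 48]
158 201 [ 0.174 -0.952  0.823] [48 45 41]
165 208 [0.42  0.233 0.064] [29 91 83]
180 208 [0.404 0.184 0.03 ] [22 87 78]
```

View pics/t2.png

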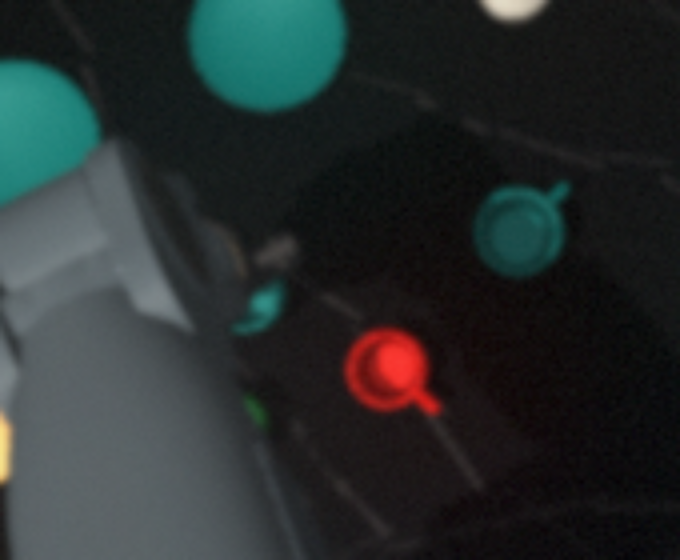

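The fingers are resting on the cup rim, about 30 mm higher than the reported TCP suggests. I'll lift off and measure the real fingertip offset.

Request:
play_rows(
  moves=[0,0,-0.01,0,0,0,-0.02,0,0,0,-0.03,0,0,0,-0.04,0,0,0,-0.03,0,0,0,0,0,0,0,0,0],
)

```text
clock: 4.3
position: [0.4137, 0.2136, 0.1579]
eef_rot: [3.141, 0.002, -2.696]
ft_force: [0.3, 0.8, -0.7]
width: 0.05
gripper_force: 0.0
```

```bash
python3 go.py .4103 .2116 .03 .445
python3 - <<'E'
from cell import imaging,robot
from h import *
c=imaging.calibration("side");p,d=imaging.camera("side");P=pts(p,d,c)
s=robot.observe()["position"]
M=(np.linalg.norm(P[...,:2]-s[:2],axis=2)<.08)&(P[...,2]>s[2]-.03)&(P[...,2]<s[2]+.12)&(d>0)
Q=P[M];print(s,np.percentile(Q[:,2],[0,1,5,20]))
for z in np.arange(s[2]-.02,s[2]+.12,.01):
    q=Q[abs(Q[:,2]-z)<.005]
    if len(q):print(round(z-s[2],3),len(q),q.min(0).round(3),q.max(0).round(3))
cv2.imwrite("pics/m3.png",cv2.resize(p[90:230,140:310,::-1],None,fx=4,fy=4))
from fit import fit
print(fit("side",p,c,np.array([.41,.211]),.062,.03))
E
```

```text
turn needed 0.0
shift after turn [ 0.004  -0.0003  0.1279] j [ 0.48  0.15 -0.23  1.18  0.    0.03] p [0.4137 0.2136 0.1579] rpy [ 3.141e+00  2.000e-03 -2.696e+00] F [ 0.3  0.8 -0.7] w 0.05 t 4.3
[0.41310169 0.21328036 0.15690618] [0.19362942 0.19765734 0.20367078 0.22062424]
0.04 16 [0.393 0.186 0.194] [0.437 0.248 0.202]
0.05 27 [0.391 0.176 0.202] [0.436 0.244 0.212]
0.06 29 [0.392 0.177 0.212] [0.436 0.244 0.222]
0.07 38 [0.392 0.179 0.222] [0.437 0.249 0.232]
0.08 25 [0.388 0.175 0.232] [0.426 0.247 0.242]
0.09 60 [0.379 0.161 0.242] [0.449 0.261 0.252]
0.1 49 [0.379 0.156 0.252] [0.449 0.261 0.262]
0.11 64 [0.379 0.155 0.262] [0.453 0.268 0.272]
(array([0.40843453, 0.21780921]), np.float64(-1.6373333419494804), 39)
```

View pics/m3.png

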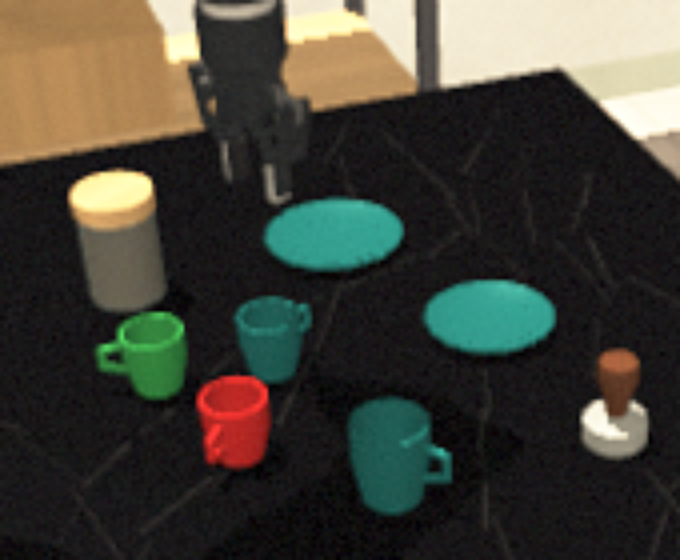

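The cup (crop 272,340) is upright and unmoved. The fingertips sit about 37 mm above the reported TCP at this opening, so I'll command about 30 mm lower.

Request:
play_rows(
  moves=[0.003,0,0.02,0,0,0,0.02,0,0,0,0.02,0,0,0,0.03,0,0,0,0.03,0,0,0,0.02,0,0,0,0.012,0,0,0,0.01,0],
  claw=0.0854,
)

```text
clock: 5.15
position: [0.4092, 0.2113, -0.0071]
eef_rot: [-3.141, -0.003, -2.696]
ft_force: [0.3, -0.5, 0.5]
width: 0.0859
gripper_force: 0.0
```

```bash
python3 go.py .4103 .2116 -.005 .445
```

```text
turn needed 0.0
shift after turn [-0.0012 -0.0002 -0.0021] j [ 0.48  0.31 -0.51  0.76 -0.    0.03] p [ 0.4092  0.2113 -0.0071] rpy [-3.141e+00 -3.000e-03 -2.696e+00] F [ 0.3 -0.5  0.5] w 0.0859 t 5.15
```

Request:
play_rows(
  moves=[0,0,0,0,0,0,0,0,0,0,0,0,0,0,0,0,0,0,0,0,0,0,0,0,0,0,0,0],
  claw=0.05,
  squeeze=30,
)

```text
clock: 5.85
position: [0.4108, 0.2121, -0.005]
eef_rot: [-3.142, 0.0, -2.696]
ft_force: [0.1, 0.5, 1.3]
width: 0.0582
gripper_force: 32.5
```

Request:
play_rows(
  moves=[0,0,-0.01,0,0,0,-0.02,0,0,0,-0.03,0,0,0,-0.04,0,0,0,0,0,0,0,0,0],
)

```text
clock: 6.45
position: [0.4113, 0.2123, 0.096]
eef_rot: [-3.142, 0.002, -2.696]
ft_force: [-1.0, 0.3, -1.6]
width: 0.0583
gripper_force: 32.5
```

```bash
python3 go.py .6348 .200 .05;python3 look.py side m4 140 310 90 230
```

```text
shift after turn [-0.1964 -0.1074  0.046 ] j [ 0.48  0.19 -0.35  1.02 -0.    0.03] p [0.4113 0.2123 0.096 ] rpy [-3.142e+00  2.000e-03 -2.696e+00] F [-1.   0.3 -1.6] w 0.0583 t 6.45
```

View pics/m4.png

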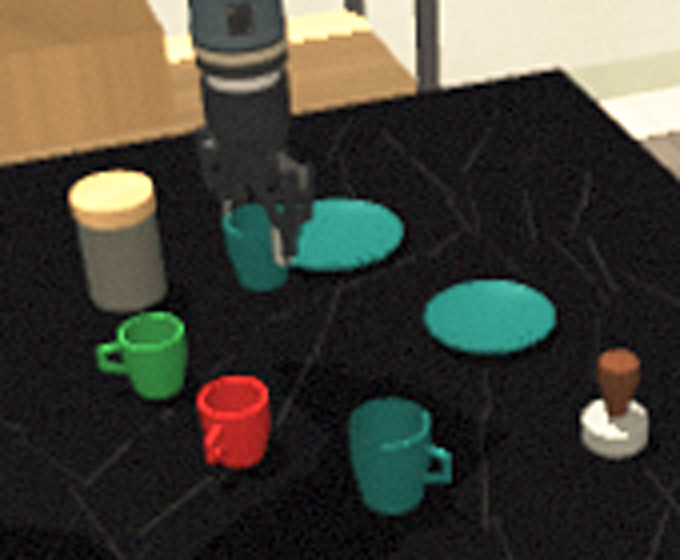

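The medium cup is held upright (crop 258,250). Next I'll carry it to the medium saucer.

Request:
play_rows(
  moves=[-0.015,-0.008,0,0,-0.028,-0.0154,0,0,-0.028,-0.0154,0,0,-0.028,-0.0154,0,0,-0.028,-0.0154,0,0,-0.028,-0.0154,0,0,-0.026,-0.0144,0,0,-0.0154,-0.008,0,0],
)

```text
clock: 7.3
position: [0.6352, 0.199, 0.0925]
eef_rot: [3.141, -0.003, -2.697]
ft_force: [-0.4, 0.3, -0.6]
width: 0.0581
gripper_force: 32.5
```

Request:
play_rows(
  moves=[0,0,0.02,0,0,0,0.03,0,0,0,0.02,0,0,0,0,0,0,0,0,0],
)

```text
clock: 7.8
position: [0.6334, 0.1994, 0.0239]
eef_rot: [3.141, -0.002, -2.696]
ft_force: [0.0, 0.0, -0.1]
width: 0.0584
gripper_force: 32.6
```

```bash
python3 go.py .6348 .200 .003;python3 look.py side m5 140 310 90 230
```

```text
shift after turn [-0.0015 -0.0001  0.0209] j [ 0.31  0.57  0.05  1.05 -0.   -0.14] p [0.6334 0.1994 0.0239] rpy [ 3.141e+00 -2.000e-03 -2.696e+00] F [ 0.   0.  -0.1] w 0.0584 t 7.8
```

View pics/m5.png

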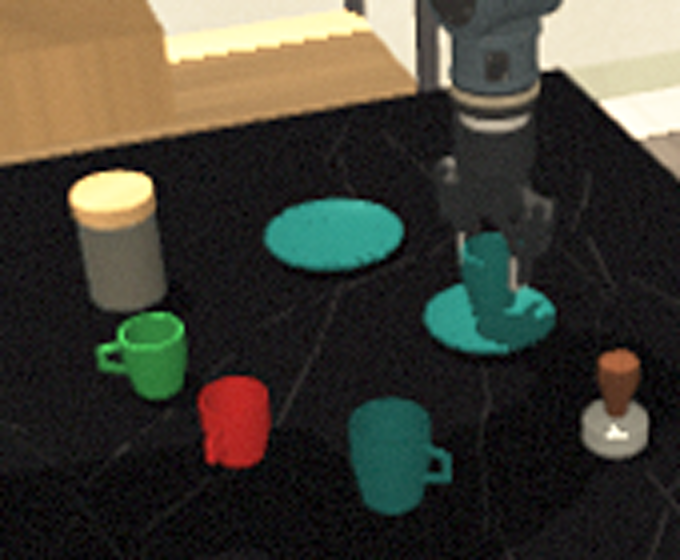

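The cup hangs upright above the middle of the saucer (crop 488,310). I'll lower it slowly.

Request:
play_rows(
  moves=[-0.001,0,0.01,0,0,0,0.006,0,0,0,0.002,0,0,0,0.002,0,0,0,0,0],
)

```text
clock: 8.35
position: [0.6349, 0.2, 0.0046]
eef_rot: [-3.142, -0.0, -2.696]
ft_force: [0.7, -0.1, -0.7]
width: 0.0583
gripper_force: 32.6
```

Request:
play_rows(
  moves=[0,0,0.001,0,0,0,0,0],
)

```text
clock: 8.55
position: [0.6351, 0.2001, 0.0039]
eef_rot: [-3.141, 0.0, -2.696]
ft_force: [-0.4, -0.3, -0.7]
width: 0.0584
gripper_force: 32.6
```

Request:
play_rows(
  moves=[0,0,0.001,0,0,0,0,0],
)

```text
clock: 8.75
position: [0.635, 0.2, 0.0028]
eef_rot: [-3.142, -0.0, -2.696]
ft_force: [0.2, -0.5, -1.1]
width: 0.0582
gripper_force: 32.6
```

Request:
play_rows(
  moves=[0,0,0.001,0,0,0,0,0],
)

```text
clock: 8.95
position: [0.635, 0.2, 0.0017]
eef_rot: [-3.142, -0.0, -2.696]
ft_force: [-0.2, 0.2, -1.6]
width: 0.058
gripper_force: 32.6
```

Request:
play_rows(
  moves=[0,0,0.0007,0,0,0,0,0],
)

```text
clock: 9.15
position: [0.6351, 0.2001, 0.001]
eef_rot: [-3.142, -0.0, -2.696]
ft_force: [-0.2, -0.2, -1.1]
width: 0.0584
gripper_force: 32.7
```

Request:
play_rows(
  moves=[0,0,0.0005,0,0,0,0,0],
)

```text
clock: 9.35
position: [0.6351, 0.2001, 0.001]
eef_rot: [-3.141, 0.0, -2.696]
ft_force: [-0.8, -0.4, 3.7]
width: 0.058
gripper_force: 33.0
```

Request:
play_rows(
  moves=[0,0,0,0,0,0,0,0,0,0,0,0],
  claw=0.064,
)

```text
clock: 9.65
position: [0.635, 0.2001, 0.0005]
eef_rot: [-3.142, -0.0, -2.696]
ft_force: [0.8, 0.1, -0.4]
width: 0.0639
gripper_force: 0.0
```

Request:
play_rows(
  moves=[0,0,0,0,0,0,0,0,0,0,0,0,0,0,0,0,0,0,-0.02,0,0,0,-0.04,0,0,0,-0.04,0,0,0,-0.04,0],
  claw=0.0854,
)

```text
clock: 10.45
position: [0.6348, 0.2, 0.1421]
eef_rot: [-3.142, -0.0, -2.696]
ft_force: [0.7, 0.7, -0.8]
width: 0.0856
gripper_force: 0.0
```

```bash
python3 go.py .4617 -.0142 .15 -.79
```

```text
turn needed 1.235
shift after turn [-0.0303 -0.2737 -0.0079] j [ 0.31  0.5   0.24  1.31 -0.   -0.14] p [0.6348 0.2    0.1421] rpy [-3.142 -0.    -2.696] F [ 0.7  0.7 -0.8] w 0.0856 t 10.45
```

Request:
play_rows(
  moves=[0,0,-0.02,0.12,0,0,0,0.14,0,0,0,0.14,0,0,0,0.14,0,0,0,0.14,0,0,0,0.14,0,0,0,0.14,0,0,0,0.14],
)

```text
clock: 11.25
position: [0.635, 0.2001, 0.1606]
eef_rot: [-3.141, 0.0, 2.481]
ft_force: [-0.3, -0.5, 0.0]
width: 0.0856
gripper_force: 0.0
```

```bash
python3 - <<'E'
from cell import imaging
from h import *
from fit import fit
p,d=imaging.camera("top");c=imaging.calibration("top");cv2.imwrite("pics/t3.png",cv2.resize(p[100:270,90:350,::-1],None,fx=3,fy=3))
for nm,g,h,r in [("M",(.635,.2),.068,.030),("L",(.458,-.012),.078,.034),("S",(.656,-.231),.048,.026),("sL",(.537,.417),.015,.075)]:
    print(nm,fit("top",p,c,np.array(g),h,r))
E
python3 go.py .4617 -.0142 .15 -.79
```

```text
M (array([0.65273072, 0.17103494]), np.float64(-2.8859631474492193), 59)
L (array([ 0.45803103, -0.01174923]), np.float64(-0.83985206259483), 6)
S (array([ 0.65912922, -0.2316278 ]), np.float64(0.19741346436379684), 10)
sL (array([0.53501509, 0.41751218]), None, 0)
turn needed 0.121
shift after turn [-0.0302 -0.2739  0.0106] j [ 0.31  0.5   0.28  1.35 -0.    0.97] p [0.635  0.2001 0.1606] rpy [-3.141  0.     2.473] F [ 0.7 -0.8  0.2] w 0.0852 t 11.3
```

View pics/t3.png

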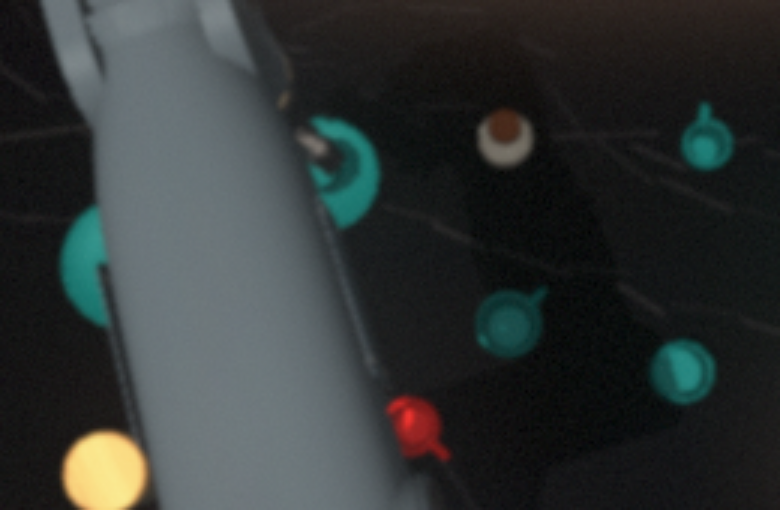

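The medium cup is on its saucer (crop 335,165), partly hidden by the arm. The large cup is at crop (508,323). I'll move above it.

Request:
play_rows(
  moves=[0,0,0,0.121,-0.002,-0.02,0,0,-0.005,-0.042,0,0,-0.005,-0.042,0,0,-0.005,-0.042,0,0,-0.005,-0.042,0,0,-0.005,-0.042,0,0,-0.003,-0.03,0,0],
)

```text
clock: 12.1
position: [0.4726, -0.0081, 0.1608]
eef_rot: [-3.141, 0.0, 2.368]
ft_force: [-0.5, 0.4, -0.3]
width: 0.0855
gripper_force: 0.0
```

Request:
play_rows(
  moves=[0,-0.012,0,0,0,0,0,0],
)

```text
clock: 12.3
position: [0.4655, -0.0158, 0.1611]
eef_rot: [3.141, 0.001, 2.366]
ft_force: [0.1, 0.7, -0.1]
width: 0.085
gripper_force: 0.0
```

```bash
python3 go.py .459 -.0125 .01 -.79; python3 look.py side l1 150 350 100 240
```

```text
turn needed 0.014
shift after turn [ 0.0069 -0.0023  0.1511] j [-0.03  0.15 -0.22  1.19 -0.    0.74] p [ 0.4655 -0.0158  0.1611] rpy [3.141e+00 1.000e-03 2.366e+00] F [ 0.1  0.7 -0.1] w 0.085 t 12.3
```

View pics/l1.png

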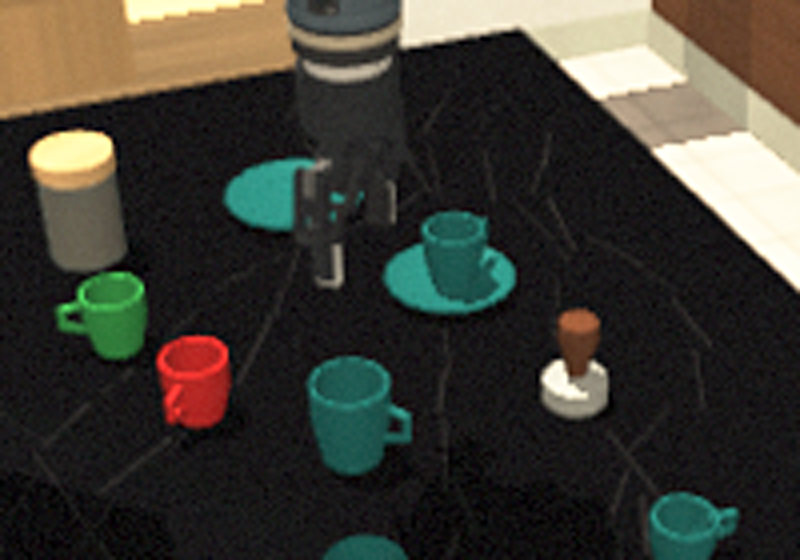

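The medium cup stands centred on its saucer (crop 455,270), and the gripper is above the large cup (crop 350,410).

Request:
play_rows(
  moves=[0.006,-0.002,0,0.014,0,0,0.03,0,0,0,0.03,0,0,0,0.03,0,0,0,0.03,0,0,0,0.02,0,0,0,0.014,0,0,0,0,0],
)

```text
clock: 13.15
position: [0.4592, -0.0111, 0.0047]
eef_rot: [-3.139, -0.003, 2.353]
ft_force: [-0.7, -0.5, -0.0]
width: 0.0853
gripper_force: 0.0
```

Request:
play_rows(
  moves=[0,0,0,0,0,0,0,0,0,0,0,0,0,0,0,0,0,0,0,0,0,0,0,0,0,0,0,0],
  claw=0.058,
)

```text
clock: 13.85
position: [0.4609, -0.0122, 0.0072]
eef_rot: [3.14, 0.001, 2.352]
ft_force: [-0.7, 1.1, 6.0]
width: 0.0655
gripper_force: 35.1
```

Request:
play_rows(
  moves=[0,0,-0.01,0,0,0,-0.02,0,0,0,-0.03,0,0,0,-0.04,0,0,0,-0.03,0,0,0,0,0],
)

```text
clock: 14.45
position: [0.4626, -0.0125, 0.1408]
eef_rot: [3.137, 0.005, 2.352]
ft_force: [0.5, 0.3, -1.8]
width: 0.0657
gripper_force: 34.5
```

```bash
python3 go.py .535 .4165 .05
```

```text
shift after turn [0.2538 0.3534 0.0908] j [-0.03  0.16 -0.28  1.13 -0.    0.76] p [ 0.4626 -0.0125  0.1408] rpy [3.137 0.005 2.352] F [ 0.5  0.3 -1.8] w 0.0657 t 14.45
```

Request:
play_rows(
  moves=[0.01,0.0136,0,0,0.0195,0.0272,0,0,0.0195,0.0272,0,0,0.0195,0.0272,0,0,0.0195,0.0272,0,0,0.0195,0.0272,0,0,0.0195,0.0272,0,0,0.0195,0.0272,0,0],
)

```text
clock: 15.25
position: [0.5015, 0.2363, 0.1357]
eef_rot: [-3.14, -0.0, 2.352]
ft_force: [-0.1, -0.6, -1.6]
width: 0.066
gripper_force: 34.5
```

Request:
play_rows(
  moves=[0.0195,0.0272,0,0,0.0195,0.0272,0,0,0.0195,0.0272,0,0,0.0195,0.0272,0,0,0.0195,0.0272,0,0,0.01,0.0136,0,0,0,0,0,0,0,0,0,0],
)

```text
clock: 16.05
position: [0.5319, 0.4165, 0.1353]
eef_rot: [-3.139, 0.0, 2.352]
ft_force: [-0.2, 0.6, -3.9]
width: 0.0653
gripper_force: 34.6
```

```bash
python3 go.py .535 .4165 .03
```

```text
shift after turn [-0.0022  0.0022  0.1053] j [ 0.66  0.53  0.26  1.31 -0.    1.45] p [0.5319 0.4165 0.1353] rpy [-3.139  0.     2.352] F [-0.2  0.6 -3.9] w 0.0653 t 16.05
```

Request:
play_rows(
  moves=[-0.002,0.002,0.02,0,0,0,0.03,0,0,0,0.03,0,0,0,0.02,0,0,0,0.01,0,0,0,0.004,0,0,0,0,0],
)

```text
clock: 16.75
position: [0.5356, 0.4165, 0.0229]
eef_rot: [-3.142, 0.0, 2.351]
ft_force: [0.3, -0.2, -2.0]
width: 0.0661
gripper_force: 34.5
```

```bash
python3 go.py .535 .4165 .014; python3 look.py side l2 150 350 80 220
```

```text
shift after turn [ 0.0004 -0.0005  0.0089] j [ 0.66  0.59  0.09  1.06 -0.    1.45] p [0.5356 0.4165 0.0229] rpy [-3.142  0.     2.351] F [ 0.3 -0.2 -2. ] w 0.0661 t 16.75
```

View pics/l2.png

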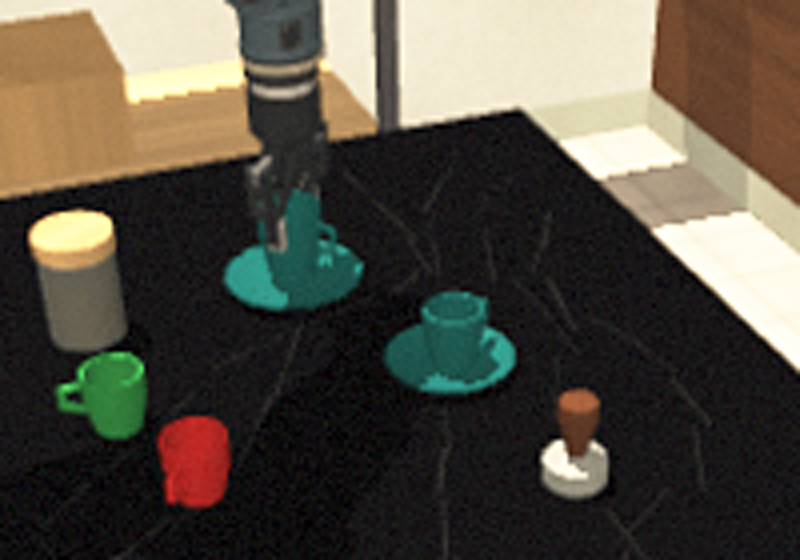

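The large cup is held upright just above the large saucer (crop 293,275). I'll lower it.

Request:
play_rows(
  moves=[0,0,0.004,0,0,0,0.003,0,0,0,0.0005,0,0,0,0,0],
)

```text
clock: 17.2
position: [0.5354, 0.417, 0.0151]
eef_rot: [-3.141, 0.0, 2.352]
ft_force: [-0.1, -0.1, -1.3]
width: 0.0659
gripper_force: 34.5
```

Request:
play_rows(
  moves=[0,0,0.001,0,0,0,0,0],
)

```text
clock: 17.4
position: [0.5354, 0.417, 0.014]
eef_rot: [-3.141, 0.0, 2.352]
ft_force: [0.8, -1.0, -2.3]
width: 0.066
gripper_force: 34.5
```

Request:
play_rows(
  moves=[0,0,0.0007,0,0,0,0,0],
)

```text
clock: 17.6
position: [0.5354, 0.417, 0.0133]
eef_rot: [-3.142, 0.0, 2.352]
ft_force: [0.3, 0.2, -2.1]
width: 0.0659
gripper_force: 34.6
```

Request:
play_rows(
  moves=[0,0,0.0007,0,0,0,0,0],
)

```text
clock: 17.8
position: [0.5355, 0.417, 0.0133]
eef_rot: [3.141, 0.0, 2.352]
ft_force: [-1.8, -1.0, 3.1]
width: 0.0658
gripper_force: 35.1
```

Request:
play_rows(
  moves=[0,0,0.0005,0,0,0,0,0],
)

```text
clock: 18.0
position: [0.5354, 0.417, 0.0132]
eef_rot: [3.141, 0.0, 2.352]
ft_force: [-3.1, -1.6, 10.1]
width: 0.0661
gripper_force: 35.8
```

Request:
play_rows(
  moves=[0,0,0,0,0,0,0,0,0,0,0,0],
  claw=0.072,
)

```text
clock: 18.3
position: [0.5355, 0.417, 0.012]
eef_rot: [-3.142, 0.0, 2.352]
ft_force: [-0.4, -1.2, 0.5]
width: 0.072
gripper_force: 0.0
```

Request:
play_rows(
  moves=[0,0,0,0,0,0,0,0,0,0,0,0,0,0,-0.02,0,0,0,-0.04,0,0,0,-0.04,0,0,0,-0.04,0,0,0,-0.01,0],
  claw=0.0854,
)

```text
clock: 19.1
position: [0.537, 0.4182, 0.1674]
eef_rot: [3.135, 0.001, 2.352]
ft_force: [0.1, -0.1, 0.5]
width: 0.0853
gripper_force: 0.0
```

Request:
play_rows(
  moves=[0,0,0,-0.12,0,0,0,-0.14,0,0,0,-0.14,0,0,0,-0.14,0,0,0,-0.14,0,0,0,-0.14,0,0,0,-0.1,0,0,0,0],
)

```text
clock: 19.9
position: [0.5353, 0.4169, 0.1616]
eef_rot: [-3.141, -0.001, -3.01]
ft_force: [-0.5, 0.6, -0.7]
width: 0.0848
gripper_force: 0.0
```

```bash
python3 go.py .659 -.2316 .15 .13
```

```text
turn needed 0.002
shift after turn [-0.0386 -0.659   0.0116] j [ 0.66  0.52  0.32  1.37 -0.    0.53] p [0.5353 0.4169 0.1616] rpy [-3.141e+00 -1.000e-03 -3.010e+00] F [-0.5  0.6 -0.7] w 0.0848 t 19.9
```

Request:
play_rows(
  moves=[-0.0012,-0.022,0,0,-0.0024,-0.041,0,0,-0.0024,-0.041,0,0,-0.0024,-0.041,0,0,-0.0024,-0.041,0,0,-0.0024,-0.041,0,0,-0.0024,-0.041,0,0,-0.0024,-0.041,0,0],
)

```text
clock: 20.7
position: [0.5934, 0.1113, 0.162]
eef_rot: [-3.141, -0.0, -3.015]
ft_force: [0.3, -0.0, -0.9]
width: 0.0852
gripper_force: 0.0
```

Request:
play_rows(
  moves=[-0.0024,-0.041,0,0,-0.0024,-0.041,0,0,-0.0024,-0.041,0,0,-0.0024,-0.041,0,0,-0.0024,-0.041,0,0,-0.0024,-0.041,0,0,-0.0024,-0.041,0,0,-0.002,-0.03,0,0],
)

```text
clock: 21.5
position: [0.6532, -0.2015, 0.1617]
eef_rot: [-3.141, -0.0, -3.016]
ft_force: [0.5, 0.9, 0.7]
width: 0.0851
gripper_force: 0.0
```

Request:
play_rows(
  moves=[0,-0.02,0,0,0,0,0,0],
)

```text
clock: 21.7
position: [0.6556, -0.2212, 0.1614]
eef_rot: [-3.141, -0.001, -3.016]
ft_force: [0.1, -0.7, 0.3]
width: 0.0854
gripper_force: 0.0
```

```bash
python3 go.py .659 -.2316 -.015 .13
python3 - <<'E'
from cell import imaging
from h import *
from fit import fit
p,d=imaging.camera("top");c=imaging.calibration("top")
for nm,g,h,r in [("M",(.635,.2),.068,.030),("L",(.535,.417),.084,.034)]:
    # cup darker than saucer: compare via depth rim points
    P=pts(p,d,c);Q=P[(d>0)&(np.linalg.norm(P[...,:2]-g,axis=2)<.06)&(P[...,2]>h-.006)];print(nm,len(Q),Q[:,:2].min(0),Q[:,:2].max(0),np.median(Q,0))
for nm,g,r in [("sM",(.635,.2),.065),("sL",(.535,.417),.075),("sS",(.54,-.385),.055)]: print(nm,fit("top",p,c,np.array(g),.015,r))
cv2.imwrite("pics/t4.png",cv2.resize(p[110:250,90:290,::-1],None,fx=4,fy=4))
E
```

```text
turn needed -0.004
shift after turn [-0.002  -0.0108  0.1764] j [-0.33  0.55  0.37  1.39 -0.   -0.45] p [ 0.6556 -0.2212  0.1614] rpy [-3.141e+00 -1.000e-03 -3.016e+00] F [ 0.1 -0.7  0.3] w 0.0854 t 21.7
M 83 [0.60515231 0.16935927] [0.6635434  0.22615262] [0.63312917 0.19739251 0.0692475 ]
L 108 [0.50150534 0.38517206] [0.56936575 0.45296441] [0.53545209 0.41914958 0.08358166]
sM (array([0.63464116, 0.20011891]), np.float64(-2.4200908572791384), 1)
sL (array([0.53217791, 0.41455656]), None, 0)
sS (array([0.62181913, 0.18552658]), np.float64(0.873576983575701), 71)
```

View pics/t4.png

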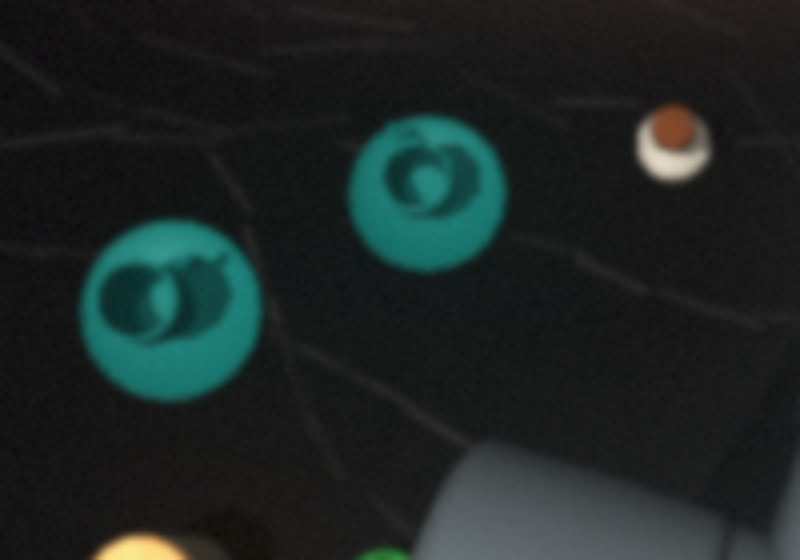

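Both cups stand near the middle of their saucers: the medium at crop (425,180) and the large at crop (143,300). The small cup is next.

Request:
play_rows(
  moves=[-0.001,-0.0105,0.01,0,0,0,0.03,0,0,0,0.03,0,0,0,0.03,0,0,0,0.03,0,0,0,0.03,0,0,0,0.017,0,0,0,0,0],
)

```text
clock: 22.55
position: [0.656, -0.2273, -0.0181]
eef_rot: [3.139, -0.005, -3.01]
ft_force: [-0.3, 0.2, 0.2]
width: 0.0853
gripper_force: 0.0
```

```bash
python3 go.py .658 -.2315 -.016; python3 look.py side s1 250 400 160 290
```

```text
shift after turn [-0.0014 -0.0044 -0.0021] j [-0.33  0.66  0.09  1.01 -0.   -0.46] p [ 0.656  -0.2273 -0.0181] rpy [ 3.139 -0.005 -3.01 ] F [-0.3  0.2  0.2] w 0.0853 t 22.55
```

View pics/s1.png

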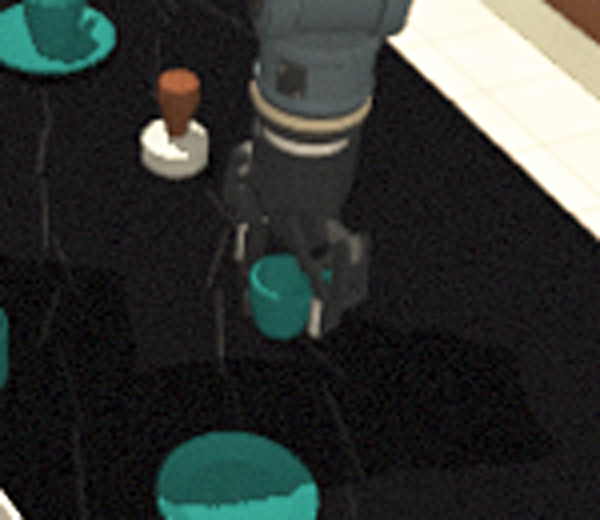

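The fingers straddle the small cup (crop 282,295). I'll correct sideways by 4 mm and grip.

Request:
play_rows(
  moves=[-0.001,-0.0035,-0.002,0,0,0,0,0],
)

```text
clock: 22.8
position: [0.6611, -0.233, -0.0108]
eef_rot: [-3.14, 0.003, -3.011]
ft_force: [0.2, 0.1, 0.0]
width: 0.085
gripper_force: 0.0
```

Request:
play_rows(
  moves=[0,0,0,0,0,0,0,0,0,0,0,0,0,0,0,0,0,0,0,0,0,0,0,0,0,0,0,0,0,0,0,0],
  claw=0.042,
)

```text
clock: 23.6
position: [0.66, -0.2326, -0.0119]
eef_rot: [-3.141, 0.001, -3.011]
ft_force: [-1.9, 0.5, 5.4]
width: 0.0504
gripper_force: 31.1
```

Request:
play_rows(
  moves=[0,0,-0.01,0,0,0,-0.02,0,0,0,-0.03,0,0,0,-0.04,0,0,0,0,0],
)

```text
clock: 24.1
position: [0.6625, -0.2334, 0.0937]
eef_rot: [-3.138, 0.008, -3.011]
ft_force: [0.9, -0.7, -0.5]
width: 0.0503
gripper_force: 31.2
```

```bash
python3 go.py .540 -.385 .05
```

```text
shift after turn [ 0.1411 -0.1344  0.0437] j [-0.34  0.58  0.26  1.24 -0.   -0.47] p [ 0.6625 -0.2334  0.0937] rpy [-3.138  0.008 -3.011] F [ 0.9 -0.7 -0.5] w 0.0503 t 24.1
```

Request:
play_rows(
  moves=[0.01,-0.0095,0,0,0.022,-0.021,0,0,0.022,-0.021,0,0,0.022,-0.021,0,0,0.022,-0.021,0,0,0.022,-0.021,0,0,0.02,-0.019,0,0,0,0,0,0],
)

```text
clock: 24.9
position: [0.5344, -0.3855, 0.0859]
eef_rot: [3.141, -0.003, -3.015]
ft_force: [0.5, -0.2, -1.3]
width: 0.0507
gripper_force: 31.2
```

Request:
play_rows(
  moves=[0,0,0.02,0,0,0,0.03,0,0,0,0.02,0,0,0,0.01,0,0,0,0,0,0,0,0,0],
)

```text
clock: 25.5
position: [0.5383, -0.383, 0.0076]
eef_rot: [-3.141, 0.0, -3.011]
ft_force: [0.5, 0.1, -0.1]
width: 0.0507
gripper_force: 31.2
```

```bash
python3 go.py .541 -.385 -.006; python3 look.py side s2 230 400 190 330
```

```text
shift after turn [-0.0024 -0.0023  0.0136] j [-0.62  0.58  0.01  1.01 -0.   -0.75] p [ 0.5383 -0.383   0.0076] rpy [-3.141  0.    -3.011] F [ 0.5  0.1 -0.1] w 0.0507 t 25.5
```

View pics/s2.png

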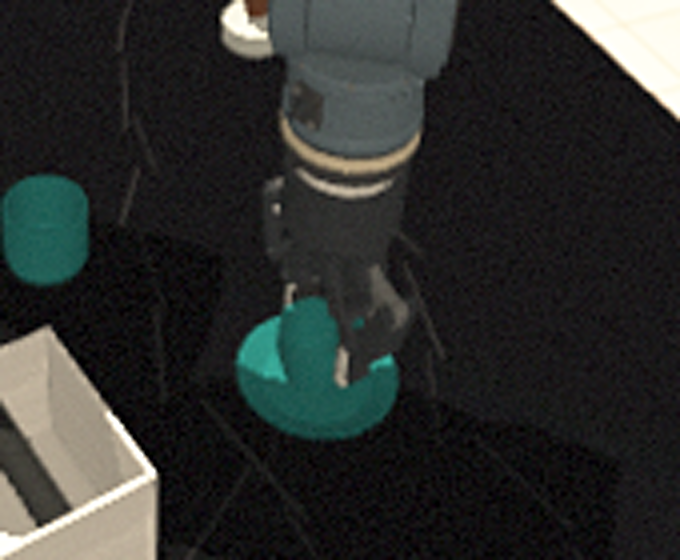

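The small cup is held over its saucer (crop 312,350), and the knock box is clear. I'll lower it.

Request:
play_rows(
  moves=[-0.0024,-0.002,0.006,0,0,0,0.004,0,0,0,0,0],
)

```text
clock: 25.85
position: [0.5406, -0.3845, -0.0032]
eef_rot: [3.141, -0.0, -3.011]
ft_force: [-0.1, 0.2, -1.5]
width: 0.0504
gripper_force: 31.2
```

Request:
play_rows(
  moves=[0,0,0.001,0,0,0,0,0],
)

```text
clock: 26.05
position: [0.5407, -0.3846, -0.0038]
eef_rot: [-3.142, -0.0, -3.011]
ft_force: [-0.2, -0.3, -0.4]
width: 0.0508
gripper_force: 31.2
```

Request:
play_rows(
  moves=[0,0,0.001,0,0,0,0,0],
)

```text
clock: 26.25
position: [0.5407, -0.3846, -0.0048]
eef_rot: [-3.142, -0.0, -3.011]
ft_force: [0.4, -0.5, -0.8]
width: 0.0505
gripper_force: 31.2
```

Request:
play_rows(
  moves=[0,0,0.0008,0,0,0,0,0],
)

```text
clock: 26.45
position: [0.5407, -0.3846, -0.0056]
eef_rot: [-3.142, -0.0, -3.011]
ft_force: [0.6, 0.4, 0.0]
width: 0.0502
gripper_force: 31.2
```

Request:
play_rows(
  moves=[0,0,0.0006,0,0,0,0,0],
)

```text
clock: 26.65
position: [0.5408, -0.3847, -0.0059]
eef_rot: [-3.141, 0.0, -3.011]
ft_force: [-1.8, 0.8, 2.8]
width: 0.0505
gripper_force: 31.4
```

Request:
play_rows(
  moves=[0,0,0,0,0,0,0,0,0,0,0,0],
  claw=0.057,
)

```text
clock: 26.95
position: [0.5408, -0.3846, -0.0062]
eef_rot: [-3.141, -0.0, -3.011]
ft_force: [-0.2, -0.6, 0.3]
width: 0.057
gripper_force: 0.0
```

Request:
play_rows(
  moves=[0,0,0,0,0,0,0,0,0,0,0,0,0,0,-0.02,0,0,0,-0.04,0,0,0,-0.04,0,0,0,-0.04,0,0,0,-0.03,0],
  claw=0.08,
)

```text
clock: 27.75
position: [0.5412, -0.3849, 0.1668]
eef_rot: [-3.14, 0.002, -3.011]
ft_force: [0.0, -0.8, 0.0]
width: 0.0798
gripper_force: 0.0
```

Request:
play_rows(
  moves=[0.02,-0.03,0,0,0.03,-0.04,0,0,0.03,-0.04,0,0,0.03,-0.04,0,0,0.03,-0.02,0,0,0.03,0,0,0,0.02,0,0,0,0,0,0,0],
)

```text
clock: 28.55
position: [0.372, -0.5781, 0.1643]
eef_rot: [3.142, -0.0, -3.014]
ft_force: [0.8, 0.1, -0.3]
width: 0.08
gripper_force: 0.0
```

Run:
```python
from cell import imaging
from h import *
p,d=imaging.camera("top");c=imaging.calibration("top");P=pts(p,d,c)
for nm,g,h,r in [("S",(.54,-.385),.054,.06),("M",(.635,.2),.068,.07),("L",(.535,.417),.084,.08)]:
    n=np.linalg.norm(P[...,:2]-g,axis=2)
    Q=P[(d>0)&(n<.045)&(P[...,2]>h-.006)&(P[...,2]<h+.03)][:,:2]
    k=P[(d>0)&(n<r+.02)&(teal(p)>0)][:,:2]
    print(nm,"cup",((Q.min(0)+Q.max(0))/2).round(4),"saucer",((k.min(0)+k.max(0))/2).round(4))
cv2.imwrite("pics/t5.png",cv2.resize(p[100:260,80:440,::-1],None,fx=2.2,fy=2.2))
```

```text
S cup [ 0.5449 -0.3848] saucer [ 0.5414 -0.3848]
M cup [0.635  0.1981] saucer [0.634  0.1999]
L cup [0.5352 0.4188] saucer [0.5372 0.4168]
```

View pics/t5.png

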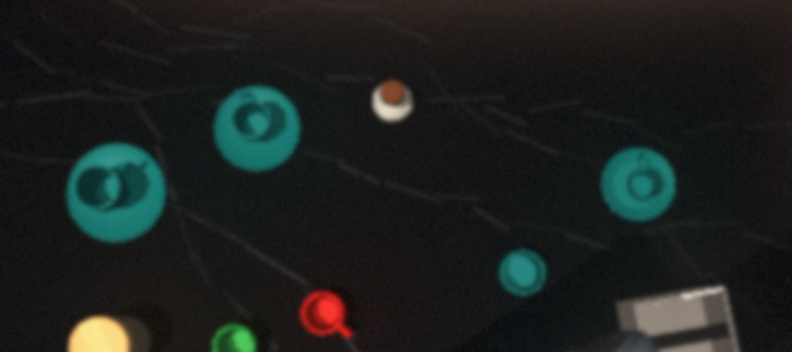

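All three cups stand upright near the middle of their saucers: small at (643,183), medium at (258,120), large at (100,187). The bystanders are untouched. I'm handing in.

```bash
python3 -c "
from cell import robot
print(robot.hand_in())"
```

```text
the job is handed in; nothing more can be done
None
```

All three cups stand upright on their matching saucers, centred to within about 3 mm by the last top picture, and the job was handed in at about 29 s; a first low grip briefly pressed the medium cup's rim (9 N) without visibly moving it.

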